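# Uncover the truffle and offer it, handle to the guest

## Task

Lift the wire-mesh food cover off the little white dish and hang it by its loop handle on the hook stand. Then pick up the dish by its round body, leaving its handle free, and turn it a quarter turn so that the handle points straight across the cork mat to the guest on the far side, keeping the dish level and the loose truffle settled in the middle, never touched and never rolling to the wall. Finish while still holding the dish steady about 10 cm above the middle of the mat for the guest to take; do not put it down or let it go, and leave the other kitchen things alone.

Things in the scene. Friction and masses are not known exactly. Their poses are not given: they have to be found in the camera images.
- cover_bar (a point): Stainless wire-mesh dome cover, rim 133 mm across, dome 70 mm high, about 110 g. On top an upright strap loop: y runs along its width (46 mm outside, 38 inside), x looks through it (either way alike), strap 12 mm wide and 4 thick, 40 mm tall inside above the dome's flat top. This point: middle of the underside of the loop's top bar, on the cover's axis, 110 mm above the rim. z up.
- hook_seat (a point): Steel hook stand, fixed: foot 110 mm across, 14 mm post, and a level 8 mm round bar (axis 200 mm up) with an upturned end. This point: top of the bar where the loop should rest, 204 mm up. Along x the post's axis is 92 mm off towards +x; the upturned end is 30 mm off towards -x and its top 13 mm higher than this point; nothing stands higher. z up.
- dish_center (a point): White round straight-sided dish, 62 mm across, 26 mm high, wall 3.5 mm, about 130 g, floor dished 4 mm (8 mm thick in the middle), flat stub handle along +x reaching 80 mm from the axis. This point: on the axis, 13 mm above its foot. z up. It starts on the bench, handle roughly to the robot's left, wholly under the cover, whose axis lies about 22 mm from the dish's, towards the handle.
- dish_handle (a point): Middle of the dish's handle, 55 mm from the dish's axis along its +x; the handle is 16 mm wide, 8 mm thick (17 to 25 mm above the foot).
- truffle_center (a point): Centre of the round chocolate truffle, 26 mm across, 12 g, lying loose in the middle of the dish; it rolls easily. Its top is 34 mm above the foot of the dish.
- mat_center (a point): Middle of the top of the guest's cork place mat, 190 mm wide by 150 mm deep, 3 mm thick, lying flat on the bench, fixed. x points across the mat to the guest, away from the robot; z is up.
- guest_edge (a point): Middle of the mat's far long edge, on the guest's side, 75 mm from the mat's middle along its x.
- cake_tin: Bystander: round aluminium spring-lock cake tin, 200 mm across, 68 mm high. Origin at the middle of its underside.
- tip_mug: Bystander: white mug of piping tips, 82 mm across, about 125 mm high with the tips. Origin at the middle of its underside.
- glass_bowl: Bystander: glass bowl, 150 mm across, 75 mm high. Origin at the middle of its underside.
- sieve: Bystander: stainless steel sieve, bowl 120 mm across and 60 mm high, handle reaching 195 mm from the bowl's axis along +x. Origin under the bowl's middle.
Things that resemble listed ones, but are neither listed nor needed, are in the scene too. Several things look just like the part that bears mat_center: the one meant starts farthest to the robot's right.

How it is judged:
By the outcome, as a careful person would: the job done as asked, in the order asked, and still so for the second after the job is handed in, while the arm keeps its last pose, push and grip.
It also fails if it takes over 72 s, if anything falls off the work surface, if the arm or the gripper's body presses on something with over 40 N, if the wrist force passes 120 N, or if a joint passes its speed limit or range.

## Robot

A 7-joint arm with a two-finger parallel gripper is mounted at the origin on the work surface. World frame = base frame: x ahead of the robot, y to its left, z up, the work surface at z = 0. Lengths are in m, angles in rad, forces in N, time in s.
With the tool pointing down it reaches from about 0.425 to 0.875 m from the base axis. Payload 4.7 kg.
Tool frame: the origin (TCP) lies midway between the tips of the shut fingers; the grasp point (between the pads) lies 19 mm behind it (ctrl.grip_point_offset is the distance from the TCP to the grasp point, in m); z points along the fingers, y is the line along which they close (so a half turn about z gives the same grasp; the last joint's range is limited). The gripper opens to 87 mm and grips with 3 to 60 N. Pads are 19 mm wide; open, the fingers measure 117 mm over their backs; the gripper's body (75 mm by 190 mm) begins 51 mm behind the grasp point.
Start: joints at [-1.093, 0.321, -0.07, 1.45, 0.023, 1.371, -0.057], TCP at [0.291, 0.581, 0.223] pointing down, gripper open.
Joint ranges: [-2.86, 2.86], [-0.3, 2.09], [-1.38, 1.24], [0.06, 2.45], [-1.56, 4.7], [0.09, 2.05], [-2.69, 2.69]. Speed limits (rad/s): [2.57, 2.57, 3.14, 3.14, 3.14, 3.14, 3.14].

## Interface

Orientations are given as a rotation vector (axis times angle).
In Python, from bench import ctrl gives the robot as it stands.
- The arm moves only by the tool move_arm, never from a script. Its argument "increments" is text: rows parted by semicolons, each of 7 numbers parted by spaces: the shift along the world's x, y, z in mm, then the turn, a rotation vector about the world's x, y, z in degrees, then the closure in counts, from 0 (fully open) to 255 (shut). A call has exactly 8 rows; each row shifts and turns the commanded pose from where the row before left it; what a row does not reach is not made up. A row lasts 1/12 s, in which the tool goes at most 41.7 mm and 7.16 degrees, less where a joint would pass 70% of its speed; a pose out of reach is approached as far as the arm can. A call with a gripper value outside its range is refused whole. The fingers move at their own pace and stop on an object; "grip_force" is the grip in N (left out, the last holds). Time passes only in rows, so rows that do not move let the fingers close, or fill a call up. It gives the time, the measured TCP pose, the force, the opening and the grip force at its end, in the units of the state.
- ctrl.get_state(): the state, without advancing time (a new reading comes with each control period).
- ctrl.get_image(name): name is "scene" or "top"; returns a dict with "frame" (420x560x3 uint8, red, green, blue), "depth" (420x560 float32, m along the optical axis (not along the pixel's ray), 0 where there is no reading), "fx", "fy", "cx", "cy" (pixels), "position" and "orientation" of the camera in the world. Camera axes: x right, y down, z forward; pixel columns grow to the right and rows downward; lengths in m; the calibration is good to about 2 mm. A picture is of the moment at which its call begins.
- ctrl.close_job(): hands the job in; it is judged then, once.
Trained networks look in a picture, given as the dict that the camera call returned (one of the last four; its "shot" number tells which), for a name from the list of things; names that differ only in an ending like _2 or _b are one class to them, and where a whole thing is asked for, a point or a joint stands for the part that bears it (a point fixed in the world has none). Each returns a list of dicts, best first, with "score" (0 to 1); they miss things now and then, are a little off and sometimes report something else, mostly with a low value. They report only what shows in the picture. A call takes as long as a camera call. They do not tell look-alikes from the thing itself.
- ctrl.find_in(target, picture): "centre" ([x, y, z] in m, in world coordinates, good to about 4 mm: the middle of the surface that is visible of it).
- ctrl.silhouettes(target, picture): "region" (420x560 bool, what is visible of it).
The state is a dict: "time": time; "joint_positions": joint angles; "qd": joint speeds; "joint_torque": joint torques, N m; "position": TCP position; "tool_rot": TCP orientation; "ft_force": force on the tool from outside, world axes, zero at the start; "torque": the same for the moment, N m; "grip_width": opening from 0.0 (shut) to 1.0 (fully open); "grip_force": force on a finger pad.
Only numpy, scipy, OpenCV 4.12 (cv2) and the standard library are available. Lean on these libraries where they do the work, as an engineer would, in place of code of your own. Each camera call takes 0.05 s, during which the arm holds its last target. There are 200 camera calls.

## Working session

There is one attempt and no reset: what is moved stays moved. The work goes in short steps, Python scripts to look and compute and a tool call to move; the robot and the scene stay as the last step left them, time stands still between calls to the robot, and variables do not carry over. Pictures are saved under pics/ and viewed, at most 11 in all, crops included, and the job is handed in when it is done.

Besides the shell and the picture viewer there is one more tool, called after ">>>" as name(argument=value, ...) on one line, values as JSON. move_arm: Moves the arm, as the interface text tells. Its arguments: {"type":"object","properties":{"increments":{"type":"string"},"grip_force":{"type":"number"}},"required":["increments"]}

```bash
ls; mkdir -p pics; cat > h.py <<'E'
import numpy as np,cv2
from bench import ctrl
from scipy.spatial.transform import Rotation as R
def Rm(o):
    o=np.array(o,float)
    return o if o.shape==(3,3) else (R.from_rotvec(o).as_matrix() if o.size==3 else R.from_quat(o).as_matrix())
def cloud(p):
    d=p["depth"];v,u=np.mgrid[:420,:560]
    c=np.stack([(u-p["cx"])*d/p["fx"],(v-p["cy"])*d/p["fy"],d],-1)
    w=c@Rm(p["orientation"]).T+np.array(p["position"]); w[d==0]=np.nan
    return w
def proj(p,x):
    c=(np.array(x)-np.array(p["position"]))@Rm(p["orientation"])
    return c[...,0]/c[...,2]*p["fx"]+p["cx"],c[...,1]/c[...,2]*p["fy"]+p["cy"]
def save(p,n): cv2.imwrite("pics/"+n,p["frame"][...,::-1])
E
python3 - <<'E'
from h import *
s=ctrl.get_state();print(s["position"],s["tool_rot"],s["time"],s["grip_width"],ctrl.grip_point_offset)
P={}
for n in("scene","top"):
    p=ctrl.get_image(n);P[n]=p;print(n,p["position"],p["orientation"],p["fx"])
    for t in["cover_bar","hook_seat","dish_center","dish_handle","truffle_center","mat_center","cake_tin","tip_mug","glass_bowl","sieve"]:
        r=ctrl.find_in(t,p);print(t,[(np.round(a["centre"],3).tolist(),round(a["score"],2),[int(k) for k in proj(p,a["centre"])]) for a in r[:5]])
a=np.hstack([P["scene"]["frame"],P["top"]["frame"]])
cv2.imwrite("pics/a.png",cv2.resize(a,(800,300),interpolation=cv2.INTER_AREA)[...,::-1])
save(P["scene"],"s.png");save(P["top"],"t.png")
E
```

```text
pics
[0.29056605 0.58082622 0.22146913] [-7.21836605e-01 -3.05721699e+00  2.91552619e-03] 0.0 1.0008581722078442 0.0187
scene [1.23877418 0.61095978 0.80670365] [-1.07199613 -2.20630045  1.2036467 ] 392.39358676837827
cover_bar [([0.448, 0.278, 0.05], 0.68, [367, 273]), ([0.638, 0.011, 0.004], 0.16, [252, 282])]
hook_seat [([0.582, -0.277, 0.008], 0.58, [200, 235])]
dish_center [([0.713, 0.326, 0.01], 0.75, [330, 355])]
dish_handle []
truffle_center []
mat_center [([0.64, 0.004, 0.002], 0.84, [250, 282]), ([0.197, 0.293, 0.002], 0.77, [407, 245])]
cake_tin []
tip_mug [([0.776, -0.21, 0.073], 0.87, [162, 258])]
glass_bowl [([0.372, -0.545, 0.046], 0.59, [194, 179])]
sieve [([0.52, 0.507, 0.036], 0.65, [437, 334])]
top [ 0.36750305 -0.01107995  1.60811862] [-2.18591     2.18514105 -0.06144133] 429.1927505563123
cover_bar [([0.419, 0.255, 0.053], 0.95, [210, 215]), ([0.767, -0.228, 0.083], 0.49, [343, 118])]
hook_seat [([0.572, -0.272, 0.012], 0.83, [353, 175])]
dish_center [([0.765, -0.227, 0.083], 0.58, [343, 119])]
dish_handle []
truffle_center [([0.419, 0.256, 0.056], 0.34, [209, 215])]
mat_center [([0.635, -0.003, 0.004], 0.88, [281, 159]), ([0.19, 0.29, 0.001], 0.77, [202, 278])]
cake_tin [([0.729, 0.334, 0.003], 0.82, [192, 134])]
tip_mug [([0.762, -0.227, 0.084], 0.75, [343, 120])]
glass_bowl [([0.384, -0.543, 0.029], 0.84, [428, 225])]
sieve [([0.543, 0.525, 0.031], 0.62, [138, 182]), ([0.42, 0.256, 0.057], 0.2, [209, 215])]
```

View pics/s.png

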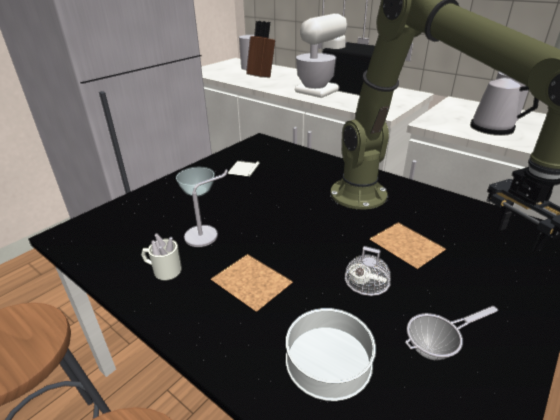

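View pics/t.png

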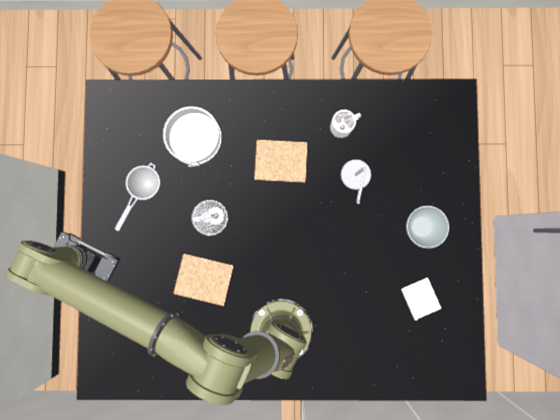

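The scene view shows the cover at about (367,273), the hook stand at (200,235), and mats at (252,282) and (407,245). The top view shows the cover at (210,217), the hook stand at (356,175) with its bar pointing towards the robot (359,202), the target mat at (281,160) and the other mat at (203,279).

```bash
python3 - <<'E'
from h import *
for n in("scene","top"):
    p=ctrl.get_image(n);w=cloud(p);f=p["frame"].astype(int)
    np.savez("pics/"+n,w=w,f=p["frame"])
    x,y,z=w[...,0],w[...,1],w[...,2]
    m=(np.hypot(x-.57,y+.27)<.16)
    for lo,hi in((.004,.02),(.03,.12),(.12,.185),(.185,.225)):
        k=m&(z>lo)&(z<hi)&(y<-.1)
        q=w[k]; print(n,"hook",lo,len(q),np.round(q.mean(0),4) if len(q) else '', np.round(q.min(0),3) if len(q) else '',np.round(q.max(0),3) if len(q) else '')
    k=m&(z>.185)&(z<.225);q=w[k]
    print(np.round(q[np.argsort(q[:,0])],3).tolist()[:60])
    c=(np.hypot(x-.42,y-.256)<.1)
    k=c&(z>.075)&(z<.13);q=w[k];print("loop",len(q),np.round(q[np.argsort(q[:,2])],3).tolist())
    k=c&(z>.004)&(z<.1);q=w[k];print("dome",len(q),np.round(q.min(0),3),np.round(q.max(0),3))
    # mats
    hsv=cv2.cvtColor(p["frame"],cv2.COLOR_RGB2HSV)
    k=(np.abs(z)<.012)&(hsv[...,1]>90)&(np.hypot(x-.637,y)<.16)
    q=w[k]; r=cv2.minAreaRect((q[:,:2]*1000).astype(np.float32));print("mat",r,np.median(q[:,2]),q[:,:2].mean(0))
    for nm,ct in(("c",(.43,.256,.05)),("h",(.53,-.275,.15))):
        u,v=[int(t) for t in proj(p,ct)]
        cv2.imwrite(f"pics/{n}_{nm}.png",cv2.resize(p["frame"][v-35:v+35,u-35:u+35],(400,400),interpolation=cv2.INTER_CUBIC)[...,::-1])
a=np.vstack([np.hstack([cv2.resize(cv2.imread(f"pics/{n}_{k}.png"),(300,300)) for k in"ch"]) for n in("scene","top")])
cv2.imwrite("pics/m.png",a)
E
```

```text
scene hook 0.004 507 [ 0.5845 -0.2749  0.0106] [ 0.427 -0.405  0.004] [ 0.675 -0.197  0.02 ]
scene hook 0.03 111 [ 0.6019 -0.2716  0.0768] [ 0.574 -0.287  0.032] [ 0.728 -0.224  0.12 ]
scene hook 0.12 82 [ 0.5822 -0.2783  0.153 ] [ 0.574 -0.287  0.12 ] [ 0.589 -0.272  0.185]
scene hook 0.185 99 [ 0.5207 -0.2654  0.2007] [ 0.461 -0.282  0.185] [ 0.581 -0.25   0.217]
[[0.461, -0.253, 0.208], [0.461, -0.256, 0.215], [0.462, -0.251, 0.217], [0.462, -0.252, 0.206], [0.463, -0.25, 0.214], [0.464, -0.254, 0.213], [0.464, -0.254, 0.206], [0.466, -0.252, 0.211], [0.466, -0.253, 0.203], [0.467, -0.252, 0.2], [0.467, -0.255, 0.211], [0.469, -0.254, 0.208], [0.471, -0.253, 0.205], [0.471, -0.253, 0.202], [0.473, -0.255, 0.205], [0.473, -0.256, 0.198], [0.474, -0.254, 0.203], [0.477, -0.257, 0.195], [0.477, -0.256, 0.203], [0.477, -0.256, 0.2], [0.48, -0.258, 0.204], [0.48, -0.258, 0.2], [0.481, -0.257, 0.197], [0.486, -0.256, 0.2], [0.487, -0.255, 0.204], [0.487, -0.259, 0.203], [0.489, -0.262, 0.203], [0.489, -0.257, 0.201], [0.49, -0.257, 0.197], [0.492, -0.259, 0.201], [0.494, -0.257, 0.199],
[... 5667 characters left out ...]
417, 0.269, 0.114], [0.406, 0.283, 0.114], [0.42, 0.273, 0.115], [0.417, 0.283, 0.115], [0.424, 0.252, 0.115], [0.417, 0.273, 0.115], [0.42, 0.241, 0.115], [0.424, 0.245, 0.115], [0.417, 0.252, 0.115], [0.42, 0.266, 0.116], [0.41, 0.276, 0.116], [0.417, 0.245, 0.116], [0.417, 0.262, 0.116], [0.42, 0.269, 0.116], [0.413, 0.279, 0.117], [0.417, 0.258, 0.117], [0.413, 0.258, 0.119], [0.416, 0.255, 0.119], [0.413, 0.261, 0.119], [0.42, 0.258, 0.12], [0.416, 0.265, 0.121], [0.409, 0.278, 0.121]]
dome 1083 [0.323 0.159 0.004] [0.518 0.354 0.095]
mat ((630.8262329101562, -0.35489654541015625), (194.894287109375, 155.99874877929688), 86.74942779541016) 6.446934272708038e-05 [ 0.60721397 -0.01414249]
```

View pics/m.png

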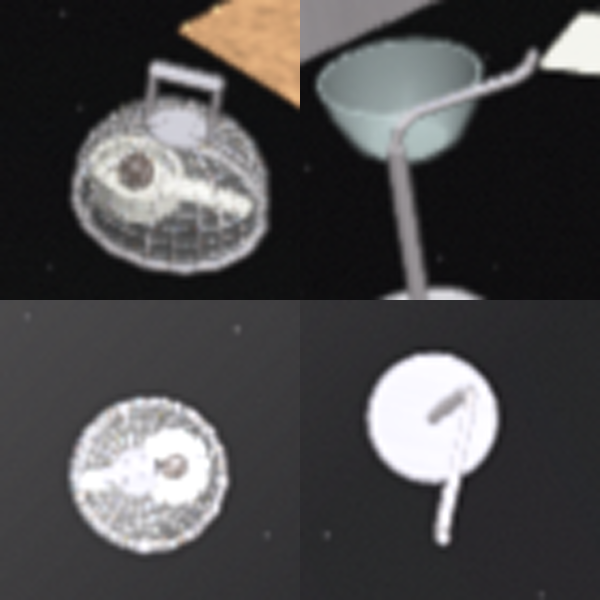

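```bash
python3 - <<'E'
from h import *
s=ctrl.get_state();M=R.from_rotvec(s["tool_rot"]).as_matrix();print("tool y ang",np.degrees(np.arctan2(M[1,1],M[0,1])),"z",M[:,2])
for n in("scene","top"):
    d=np.load(f"pics/{n}.npz");w,f=d["w"],d["f"];x,y,z=np.moveaxis(w,-1,0)
    k=(np.hypot(x-.419,y-.265)<.04)&(z>.104);q=w[k];r=cv2.minAreaRect((q[:,:2]*1000).astype(np.float32))
    u,_,vt=np.linalg.svd(q[:,:2]-q[:,:2].mean(0));print(n,"loop",q.mean(0),r,"pca ang",np.degrees(np.arctan2(vt[0,1],vt[0,0])))
    # dome rim circle
    k=(np.hypot(x-.419,y-.262)<.085)&(z>.006)&(z<.07);c,rad=cv2.minEnclosingCircle((w[k][:,:2]*1000).astype(np.float32));print("dome",c,rad)
    k=(np.hypot(x-.52,y+.265)<.1)&(z>.19)&(z<.225)&(x>.455)&(x<.575);q=w[k]
    a=np.polyfit(q[:,0],q[:,1],1);print("bar",a,np.degrees(np.arctan(a[0])),"y at .49",np.polyval(a,.49),"z",np.median(q[:,2]))
    k=(np.hypot(x-.58,y+.28)<.03)&(z>.05)&(z<.17);print("post",np.median(w[k],0))
    hsv=cv2.cvtColor(f,cv2.COLOR_RGB2HSV)
    k=((np.abs(z)<.012)&(hsv[...,1]>60)&(hsv[...,2]>100)&(np.abs(x-.637)<.13)&(np.abs(y)<.13)).astype(np.uint8)
    nn,l,st,ce=cv2.connectedComponentsWithStats(k);i=1+np.argmax(st[1:,4]);q=w[l==i]
    print("mat",cv2.minAreaRect((q[:,:2]*1000).astype(np.float32)),q.mean(0))
    hsvb=(hsv[...,0]<25)&(np.hypot(x-.419,y-.25)<.06)&(z>.015)&(f.astype(int).max(-1)<140)&(f[...,0].astype(int)-f[...,2]>8)
    print("truf",hsvb.sum(),w[hsvb].mean(0) if hsvb.any() else '')
E
```

```text
tool y ang 63.42729237717837 z [ 5.29259240e-05  2.51335887e-05 -9.99999998e-01]
scene loop [0.42071467 0.26574153 0.11194212] ((419.1722412109375, 264.91558837890625), (16.039140701293945, 45.48411178588867), 16.199867248535156) pca ang 103.8887220773211
dome (422.4493408203125, 266.7157897949219) 64.75189971923828
bar [-0.22794961 -0.14659207] -12.841138245102703 y at .49 -0.2582873799212875 z 0.20098766717918787
post [ 0.58323436 -0.27694741  0.11278901]
mat ((629.3779907226562, -3.3945083618164062), (198.95504760742188, 159.2701416015625), 86.68115234375) [0.63526999 0.00328541 0.00194143]
truf 35 [0.45810742 0.25773106 0.05563547]
top loop [0.4174588  0.26373624 0.1133541 ] ((417.26727294921875, 264.45465087890625), (11.642097473144531, 47.21951675415039), 15.123114585876465) pca ang 105.63383768932734
dome (419.0605773925781, 262.2886047363281) 84.60327911376953
bar [-0.2345431  -0.14504915] -13.199740345095952 y at .49 -0.25997527359743716 z 0.20376768190309014
post [ 0.57493782 -0.27597749  0.11400413]
mat ((630.58935546875, -0.17333221435546875), (197.3702850341797, 157.45066833496094), 87.16608428955078) [ 6.29895468e-01 -6.39872740e-05  2.19952707e-03]
truf 0
```

>>> move_arm(increments="8 -19.7 0 0 0 -7 0;8 -19.7 0 0 0 -7 0;8 -19.7 0 0 0 -7 0;8 -19.7 0 0 0 -7 0;8 -19.7 0 0 0 -7 0;8 -19.7 0 0 0 -7 0;8 -19.7 0 0 0 -7 0;8 -19.7 0 0 0 -7 0", grip_force=20)

```text
time: 1.87
position: [0.3551, 0.4228, 0.2227]
tool_rot: [-2.08, -2.354, -0.001]
ft_force: [0.1, -0.6, -0.1]
grip_width: 1.0
grip_force: 0.0
```

>>> move_arm(increments="8 -19.7 0 0 0 -7 0;8 -19.7 0 0 0 -7 0;8 -19.7 0 0 0 -7 0;8 -19.7 0 0 0 -7 0;8 -19.7 0 0 0 -7 0;8 -19.7 0 0 0 -7 0;8 -19.7 0 0 0 -7 0;8 -19.7 0 0 0 -7 0")

```text
time: 2.53
position: [0.4191, 0.2652, 0.2228]
tool_rot: [-2.942, -1.102, -0.001]
ft_force: [0.9, 0.2, 0.1]
grip_width: 0.999
grip_force: 0.0
```

>>> move_arm(increments="0 0 -8 0 0 -6.5 0;0 0 -8 0 0 -6.5 0;0 0 -8 0 0 -6.5 0;0 0 -8 0 0 -6.4 0;0 0 -8 0 0 0 0;0 0 -8 0 0 0 0;0 0 0 0 0 0 0;0 0 0 0 0 0 0")

```text
time: 3.2
position: [0.4185, 0.266, 0.1742]
tool_rot: [3.112, 0.427, -0.001]
ft_force: [-0.3, 0.1, 1.1]
grip_width: 0.998
grip_force: 0.0
```

```bash
cat >> h.py <<'E'
def st():
    s=ctrl.get_state();M=R.from_rotvec(s["tool_rot"]).as_matrix()
    print("t",round(s["time"],2),"pos",np.round(np.array(s["position"])*1000,1),"yang",round(np.degrees(np.arctan2(M[1,1],M[0,1])),2),"tilt",np.round(np.degrees(M[:2,2]),2),"w",round(s["grip_width"],3),"gf",round(float(s["grip_force"]),1),"F",np.round(s["ft_force"],1),"q",np.round(s["joint_positions"],2))
E
python3 - <<'E'
from h import *
st()
E
```

```text
t 3.2 pos [418.5 266.  174.2] yang -74.36 tilt [-0.04 -0.04] w 0.998 gf 0.0 F [-0.3  0.1  1.1] q [-0.87  0.02  0.26  1.9  -0.01  1.23 -1.91]
```

>>> move_arm(increments="0 -1 -12 0 0 0 0;0 0 -12 0 0 0 0;0 0 -12 0 0 0 0;0 0 -12 0 0 0 0;0 0 -12 0 0 0 0;0 0 -12 0 0 0 0;0 0 -9 0 0 0 0;0 0 -5 0 0 0 0")

```text
time: 3.87
position: [0.4179, 0.2644, 0.0866]
tool_rot: [3.111, 0.425, -0.004]
ft_force: [0.1, -0.3, -0.5]
grip_width: 0.999
grip_force: 0.0
```

```bash
python3 - <<'E'
from h import *
st()
o=[]
for n,ct in(("scene",(.42,.265,.1)),("top",(.42,.265,.1))):
    p=ctrl.get_image(n);u,v=[int(t) for t in proj(p,ct)]
    o.append(cv2.resize(p["frame"][v-50:v+50,u-50:u+50],(400,400),interpolation=cv2.INTER_CUBIC)[...,::-1])
cv2.imwrite("pics/b.png",np.hstack(o))
E
```

```text
t 3.87 pos [417.9 264.4  86.6] yang -74.45 tilt [-0.12 -0.1 ] w 0.999 gf 0.0 F [ 0.1 -0.3 -0.5] q [-0.87  0.11  0.26  2.   -0.03  1.04 -1.89]
```

View pics/b.png

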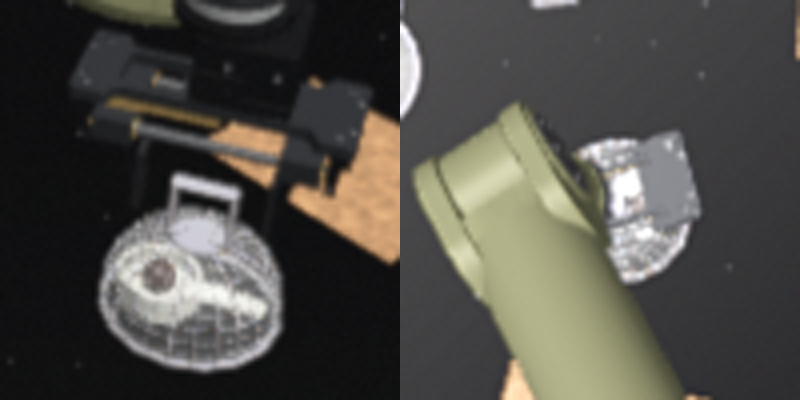

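The open fingers straddle the loop (left finger at about (140,170), right at (272,200), loop between at (205,200)). Closing now.

>>> move_arm(increments="0 0 0 0 0 0 60;0 0 0 0 0 0 100;0 0 0 0 0 0 150;0 0 0 0 0 0 150;0 0 0 0 0 0 150;0 0 0 0 0 0 150;0 0 0 0 0 0 150;0 0 0 0 0 0 150", grip_force=20)

```text
time: 4.63
position: [0.4189, 0.2652, 0.0887]
tool_rot: [-3.113, -0.424, -0.0]
ft_force: [-0.2, -0.1, 0.6]
grip_width: 0.524
grip_force: 20.0
```

>>> move_arm(increments="0 0 0 0 0 0 150;0 0 2 0 0 0 150;0 0 4 0 0 0 150;0 0 6 0 0 0 150;0 0 8 0 0 0 150;0 0 10 0 0 0 150;0 0 10 0 0 0 150;0 0 10 0 0 0 150")

```text
time: 5.3
position: [0.4191, 0.2653, 0.1401]
tool_rot: [-3.112, -0.424, -0.001]
ft_force: [-0.7, 0.3, -0.4]
grip_width: 0.524
grip_force: 20.0
```

```bash
python3 - <<'E'
from h import *
st()
p=ctrl.get_image("scene")
cv2.imwrite("pics/c.png",p["frame"][150:400,250:500][...,::-1])
np.savez("pics/s2",w=cloud(p),f=p["frame"])
E
```

```text
t 5.3 pos [419.1 265.3 140.1] yang -74.47 tilt [0.04 0.03] w 0.524 gf 20.0 F [-0.7  0.3 -0.4] q [-0.87  0.05  0.26  1.94 -0.01  1.15 -1.9 ]
```

View pics/c.png

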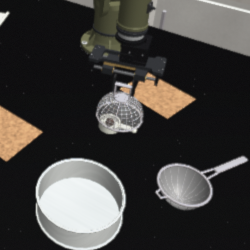

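>>> move_arm(increments="0 0 10 0 0 0 150;5 0 10 0 0 0 150;5 -2 10 0 0 0 150;6 -5 10 0 0 0 150;6 -9 10 0 0 0 150;6 -13 8 0 0 0 150;6 -16 5 0 0 0 150;6 -18 2 0 0 0 150")

```text
time: 6.02
position: [0.4601, 0.2011, 0.2052]
tool_rot: [-3.112, -0.424, -0.003]
ft_force: [0.5, -0.7, -0.9]
grip_width: 0.526
grip_force: 20.0
```

>>> move_arm(increments="0 -22 0 0 0 0 150;0 -22 0 0 0 0 150;0 -22 0 0 0 0 150;0 -22 0 0 0 0 150;0 -22 0 0 0 0 150;0 -22 0 0 0 0 150;0 -22 0 0 0 0 150;0 -22 0 0 0 0 150")

```text
time: 6.68
position: [0.4589, 0.0237, 0.2042]
tool_rot: [3.113, 0.422, 0.0]
ft_force: [-0.0, -0.0, -1.6]
grip_width: 0.525
grip_force: 20.0
```

>>> move_arm(increments="-1 -22 0 0 0 -3.6 150;-1 -22 0 0 0 -3.6 150;-1 -22 0 0 0 -3.6 150;-1 -22 0 0 0 -3.6 150;-1 -22 0 0 0 -3.6 150;-1 -22 0 0 0 -3.6 150;-1 -22 0 0 0 -3.6 150;-1 -22 0 0 0 -3.6 150")

```text
time: 7.35
position: [0.4504, -0.1521, 0.2037]
tool_rot: [3.119, -0.373, 0.0]
ft_force: [0.3, -0.5, -0.7]
grip_width: 0.524
grip_force: 20.0
```

>>> move_arm(increments="-5 -18 0 0 0 0 150;-5 -16 0 0 0 0 150;-5 -14 0 0 0 0 150;-5 -12 0 0 0 0 150;-4 -10 0 0 0 0 150;-4 -8 0 0 0 0 150;-3 -8 0 0 0 0 150;-3 -6 0 0 0 0 150")

```text
time: 8.02
position: [0.4165, -0.2428, 0.2036]
tool_rot: [3.12, -0.364, 0.0]
ft_force: [0.1, -0.0, -1.6]
grip_width: 0.53
grip_force: 20.0
```

```bash
python3 - <<'E'
from h import *
st()
o=[]
for n,ct in(("scene",(.45,-.25,.18)),("top",(.45,-.25,.18))):
    p=ctrl.get_image(n);u,v=[int(t) for t in proj(p,ct)];np.savez("pics/k_"+n,w=cloud(p),f=p["frame"])
    o.append(cv2.resize(p["frame"][v-50:v+50,u-50:u+50],(400,400),interpolation=cv2.INTER_CUBIC)[...,::-1])
    w=cloud(p);f=p["frame"].astype(int)
    k=(np.hypot(w[...,0]-.49,w[...,1]+.26)<.12)&(w[...,2]>.185)&(w[...,2]<.24);q=w[k&(f.min(-1)>110)]
    for c0 in np.arange(.39,.59,.01):
        r=q[(q[:,0]>=c0)&(q[:,0]<c0+.01)]
        if len(r):print(n,round(c0,2),len(r),np.round(np.median(r,0),3),np.round(r.min(0)[1:],3),np.round(r.max(0)[1:],3))
cv2.imwrite("pics/d.png",np.hstack(o))
E
```

```text
t 8.02 pos [ 416.5 -242.8  203.6] yang -103.32 tilt [-0.   -0.01] w 0.53 gf 20.0 F [ 0.1 -0.  -1.6] q [-0.36 -0.07  0.81  1.9   0.05  1.29 -1.37]
scene 0.4 11 [ 0.407 -0.262  0.204] [-0.269  0.187] [-0.259  0.228]
scene 0.41 43 [ 0.415 -0.26   0.205] [-0.267  0.185] [-0.209  0.231]
scene 0.42 17 [ 0.422 -0.234  0.197] [-0.253  0.185] [-0.22   0.229]
scene 0.43 7 [ 0.433 -0.22   0.217] [-0.221  0.199] [-0.215  0.233]
scene 0.45 1 [ 0.459 -0.255  0.207] [-0.255  0.207] [-0.255  0.207]
scene 0.46 10 [ 0.465 -0.252  0.21 ] [-0.257  0.205] [-0.249  0.216]
scene 0.47 9 [ 0.476 -0.255  0.203] [-0.26   0.199] [-0.25   0.207]
scene 0.48 6 [ 0.488 -0.256  0.202] [-0.262  0.199] [-0.252  0.203]
scene 0.49 5 [ 0.496 -0.259  0.202] [-0.264  0.198] [-0.256  0.203]
scene 0.5 7 [ 0.505 -0.262  0.201] [-0.266  0.197] [-0.259  0.204]
scene 0.51 4 [ 0.514 -0.263  0.201] [-0.269  0.2  ] [-0.259  0.203]
scene 0.52 10 [ 0.525 -0.266  0.201] [-0.27   0.196] [-0.262  0.205]
scene 0.53 7 [ 0.537 -0.269  0.2  ] [-0.273  0.198] [-0.266  0.204]
scene 0.54 7 [ 0.543 -0.271  0.2  ] [-0.275  0.197] [-0.265  0.202]
[... 297 characters left out ...]
7  0.203] [-0.259  0.2  ] [-0.255  0.206]
top 0.48 8 [ 0.486 -0.259  0.202] [-0.263  0.198] [-0.256  0.209]
top 0.49 8 [ 0.496 -0.262  0.202] [-0.266  0.2  ] [-0.259  0.207]
top 0.5 7 [ 0.506 -0.262  0.202] [-0.266  0.198] [-0.259  0.205]
top 0.51 8 [ 0.516 -0.266  0.201] [-0.269  0.198] [-0.263  0.208]
top 0.52 8 [ 0.526 -0.269  0.204] [-0.272  0.201] [-0.265  0.206]
top 0.53 6 [ 0.536 -0.271  0.202] [-0.273  0.199] [-0.269  0.204]
top 0.54 8 [ 0.546 -0.273  0.203] [-0.277  0.196] [-0.269  0.205]
top 0.55 8 [ 0.556 -0.276  0.202] [-0.28   0.197] [-0.273  0.204]
top 0.56 6 [ 0.564 -0.278  0.202] [-0.28   0.195] [-0.274  0.204]
top 0.57 5 [ 0.573 -0.279  0.195] [-0.281  0.189] [-0.277  0.201]
```

View pics/d.png

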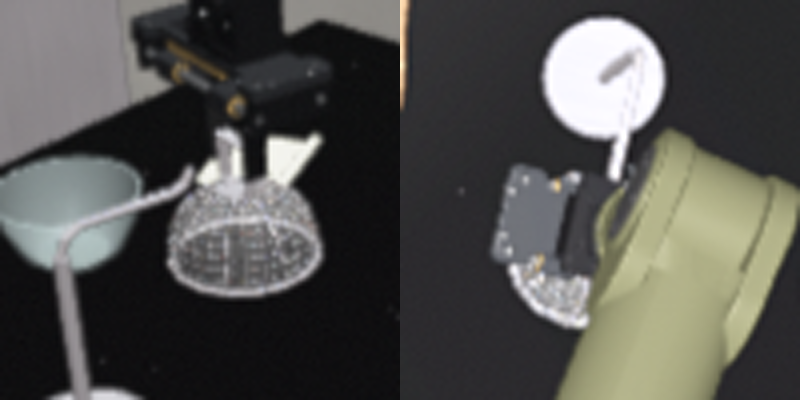

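Left: the cover hangs upright from the gripper at about (245,240), its rim seen through the mesh, with the hook tip at (188,175) just beside the loop. Right: the bar is at (620,160), in line with the gripper. I'll confirm that the cover isn't tilted.

```bash
python3 - <<'E'
from h import *
d=np.load("pics/k_scene.npz");w=d["w"];f=d["f"].astype(int)
k=(np.hypot(w[...,0]-.4165,w[...,1]+.243)<.085)&(w[...,2]>.06)&(w[...,2]<.2)&(f.min(-1)>90);q=w[k]
print(len(q),q.min(0),q.max(0))
e=np.array([.974,-.227]);t=(q[:,:2]-[.4165,-.243])@e
for a in np.arange(-.08,.08,.02):
    r=q[(t>=a)&(t<a+.02)]
    if len(r):print(round(a,2),len(r),np.round(np.percentile(r[:,2],[1,50,99]),3))
l=w[(np.hypot(w[...,0]-.4165,w[...,1]+.243)<.045)&(w[...,2]>.19)&(w[...,2]<.232)&(f.min(-1)>120)]
tt=(l[:,:2]-[.4165,-.243])@e;print(np.polyfit(l[:,2],tt,1),len(l))
E
```

```text
826 [ 0.36577602 -0.29161452  0.11487659] [ 0.49278288 -0.17499347  0.19979014]
-0.06 31 [0.118 0.148 0.173]
-0.04 84 [0.116 0.162 0.18 ]
-0.02 138 [0.118 0.167 0.198]
0.0 184 [0.117 0.17  0.197]
0.02 175 [0.117 0.167 0.182]
0.04 177 [0.117 0.152 0.173]
0.06 37 [0.118 0.129 0.199]
[ 0.04194696 -0.00654018] 61
```

>>> move_arm(increments="6 -1.4 0 0 0 0 150;8 -1.9 0 0 0 0 150;10 -2.3 0 0 0 0 150;11 -2.5 0 0 0 0 150;11 -2.5 0 0 0 0 150;11 -2.5 0 0 0 0 150;9 -2.1 0 0 0 0 150;7 -1.6 0 0 0 0 150")

```text
time: 8.78
position: [0.4916, -0.2576, 0.2032]
tool_rot: [3.121, -0.359, -0.0]
ft_force: [-0.3, 0.2, -1.2]
grip_width: 0.528
grip_force: 20.0
```

>>> move_arm(increments="0 0 -3 0 0 0 150;0 0 -4 0 0 0 150;0 0 -4 0 0 0 150;0 0 -3 0 0 0 150;0 0 -2 0 0 0 150;0 0 -2 0 0 0 150;0 0 -1 0 0 0 150;0 0 0 0 0 0 150")

```text
time: 9.45
position: [0.4897, -0.2586, 0.1845]
tool_rot: [-3.12, 0.363, 0.0]
ft_force: [-0.4, -0.2, -1.3]
grip_width: 0.525
grip_force: 20.0
```

```bash
python3 - <<'E'
from h import *
st()
o=[]
for n,ct in(("scene",(.49,-.26,.18)),):
    p=ctrl.get_image(n);u,v=[int(t) for t in proj(p,ct)]
    cv2.imwrite("pics/e.png",cv2.resize(p["frame"][v-40:v+40,u-50:u+50],(500,400),interpolation=cv2.INTER_CUBIC)[...,::-1])
E
```

```text
t 9.45 pos [ 489.7 -258.6  184.5] yang -103.28 tilt [-0.    0.01] w 0.525 gf 20.0 F [-0.4 -0.2 -1.3] q [-0.32  0.17  0.84  1.77 -0.14  1.26 -1.24]
```

View pics/e.png

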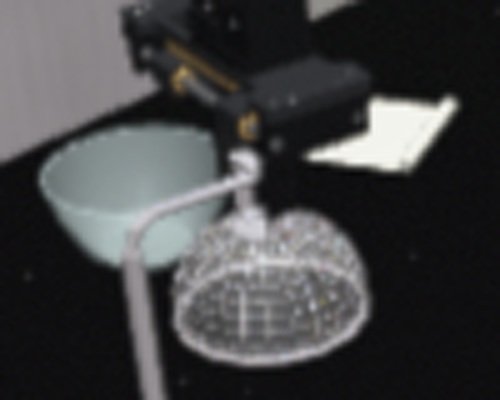

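The bar passes through the loop at (245,170), with the loop top just above it. I'll lower until contact.

>>> move_arm(increments="0 0 -0.5 0 0 0 150;0 0 -0.5 0 0 0 150;0 0 -0.5 0 0 0 150;0 0 -0.5 0 0 0 150;0 0 0 0 0 0 150;0 0 0 0 0 0 150;0 0 0 0 0 0 150;0 0 0 0 0 0 150")

```text
time: 10.17
position: [0.4899, -0.2587, 0.1827]
tool_rot: [3.12, -0.363, 0.0]
ft_force: [0.1, 0.4, -0.2]
grip_width: 0.526
grip_force: 20.0
```

>>> move_arm(increments="0 0 -0.4 0 0 0 150;0 0 -0.4 0 0 0 150;0 0 0 0 0 0 150;0 0 0 0 0 0 150;0 0 0 0 0 0 150;0 0 0 0 0 0 150;0 0 0 0 0 0 150;0 0 0 0 0 0 150")

```text
time: 10.83
position: [0.4899, -0.2587, 0.1825]
tool_rot: [-3.12, 0.363, -0.001]
ft_force: [-2.2, 2.0, 5.1]
grip_width: 0.527
grip_force: 20.0
```

>>> move_arm(increments="0 0 0.5 0 0 0 150;0 0 0 0 0 0 130;0 0 0 0 0 0 120;0 0 0 0 0 0 110;0 0 0 0 0 0 90;0 0 0 0 0 0 60;0 0 0 0 0 0 20;0 0 0 0 0 0 0", grip_force=10)

```text
time: 11.5
position: [0.4897, -0.2586, 0.1821]
tool_rot: [3.12, -0.363, -0.001]
ft_force: [0.1, 1.1, -0.5]
grip_width: 0.785
grip_force: 0.0
```

>>> move_arm(increments="0 0 0 0 0 0 0;0 0 2 0 0 0 0;0 0 4 0 0 0 0;0 0 7 0 0 0 0;0 0 10 0 0 0 0;0 0 10 0 0 0 0;0 0 12 0 0 0 0;0 0 12 0 0 0 0")

```text
time: 12.17
position: [0.49, -0.2588, 0.2409]
tool_rot: [3.12, -0.363, 0.001]
ft_force: [1.0, -0.6, -0.8]
grip_width: 1.001
grip_force: 0.0
```

```bash
python3 - <<'E'
from h import *
st()
p=ctrl.get_image("scene");u,v=[int(t) for t in proj(p,(.49,-.26,.18))]
a=cv2.resize(p["frame"][v-40:v+40,u-50:u+50],(400,320),interpolation=cv2.INTER_CUBIC)
o=[]
for n in("scene","top"):
    q=ctrl.get_image(n);w=cloud(q);f=q["frame"];u,v=[int(t) for t in proj(q,(.42,.26,.03))]
    o.append(cv2.resize(f[v-32:v+32,u-40:u+40],(400,320),interpolation=cv2.INTER_CUBIC))
    np.savez("pics/d_"+n,w=w,f=f)
    for t in("dish_center","dish_handle","truffle_center"):
        print(n,t,[(np.round(b["centre"],4).tolist(),round(b["score"],2)) for b in ctrl.find_in(t,q)[:3]])
    x,y,z=np.moveaxis(w,-1,0);c=(np.hypot(x-.42,y-.26)<.12)&(z>.004)&(z<.06)
    br=f.astype(int);tr=c&(br.max(-1)<150)&(br[...,0]-br[...,2]>8)&(z>.015)
    print("truf",tr.sum(),np.round(w[tr].mean(0),4) if tr.any() else '',np.round(w[tr].max(0),4) if tr.any() else '')
    wh=c&(br.min(-1)>140)
    pts=w[wh]
    print("white",wh.sum(),np.round(pts.min(0),3),np.round(pts.max(0),3))
    rim=wh&(z>.021)&(z<.032);r=w[rim][:,:2]
    print("rim",len(r),cv2.minAreaRect((r*1000).astype(np.float32)))
cv2.imwrite("pics/f.png",np.vstack([np.hstack([a,a*0])[:320],np.hstack(o)])[...,::-1][:600] if 0 else np.hstack([a[:, 50:350],o[0][:,:250*1],o[1][:,:]])[...,::-1][:,:800])
for i,im in enumerate(o): cv2.imwrite(f"pics/o{i}.png",im[...,::-1])
cv2.imwrite("pics/f.png",np.hstack([cv2.resize(k,(266,213)) for k in(a,o[0],o[1])])[...,::-1])
E
```

```text
t 12.17 pos [ 490.  -258.8  240.9] yang -103.28 tilt [ 0.05 -0.01] w 1.001 gf 0.0 F [ 1.  -0.6 -0.8] q [-0.33  0.13  0.85  1.69 -0.1   1.36 -1.27]
scene dish_center [([0.4214, 0.2497, 0.0205], 0.6)]
scene dish_handle [([0.426, 0.2528, 0.0204], 0.59)]
scene truffle_center [([0.7128, 0.3245, 0.0064], 0.26)]
truf 62 [0.4304 0.2466 0.0263] [0.4571 0.3195 0.0341]
white 322 [0.394 0.211 0.004] [0.459 0.319 0.029]
rim 149 ((414.27191162109375, 259.6910705566406), (65.83174896240234, 102.58106231689453), 30.3471736907959)
top dish_center [([0.4191, 0.2499, 0.0132], 0.81)]
top dish_handle [([0.4217, 0.2504, 0.0169], 0.49)]
top truffle_center [([0.4256, 0.2405, 0.0329], 0.56)]
truf 18 [0.422  0.2412 0.0318] [0.4304 0.2489 0.0383]
white 273 [0.394 0.21  0.004] [0.453 0.327 0.034]
rim 104 ((423.434326171875, 263.62939453125), (103.50798034667969, 59.2065544128418), 89.5562744140625)
```

View pics/f.png

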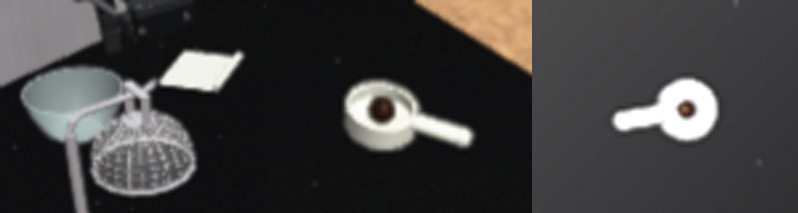

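The cover hangs on the hook at (140,140) in the left panel. The dish is uncovered with the truffle centred, its handle pointing right in the scene view and left in the top view. I'll fit the dish model to the silhouettes.

```bash
cat > fit.py <<'E'
from h import *
from scipy.optimize import minimize
S=6
def mask(p,ctr,rad=.13):
    w=cloud(p);f=p["frame"].astype(int);x,y,z=np.moveaxis(w,-1,0)
    m=((np.hypot(x-ctr[0],y-ctr[1])<rad)&(f.min(-1)>85)&(f.max(-1)-f.min(-1)<70)).astype(np.uint8)
    n,l,s,c=cv2.connectedComponentsWithStats(m,connectivity=8);m=(l==1+np.argmax(s[1:,4])).astype(np.uint8)
    cs,_=cv2.findContours(m,cv2.RETR_EXTERNAL,cv2.CHAIN_APPROX_NONE);return cv2.drawContours(m*0,cs,-1,1,-1)
def model(p,v,z0,u0,v0):
    x,y,a=v;t=np.linspace(0,2*np.pi,40);c,s=np.cos(a),np.sin(a)
    b=np.concatenate([np.c_[.031*np.cos(t),.031*np.sin(t),t*0+h] for h in(0,.026)])
    hd=np.array([[i,j,h] for i in(.025,.078) for j in(-.008,.008) for h in(.017,.025)])
    hd=np.r_[hd,[[.080,0,.017],[.080,0,.025]]]
    o=np.zeros((90*S,110*S),np.uint8)
    for q in(b,hd):
        g=np.c_[x+c*q[:,0]-s*q[:,1],y+s*q[:,0]+c*q[:,1],z0+q[:,2]];u,w=proj(p,g)
        cv2.fillConvexPoly(o,cv2.convexHull(np.c_[(u-u0+.5)*S,(w-v0+.5)*S].astype(np.int32)),1)
    return o
def fit(ps,v0,z0=0.):
    D=[]
    for p in ps:
        m=mask(p,v0);u,w=[int(t) for t in proj(p,(v0[0],v0[1],z0))];U,W=u-55,w-45
        D.append((p,cv2.resize(m[W:W+90,U:U+110],None,fx=S,fy=S,interpolation=cv2.INTER_LINEAR if 0 else cv2.INTER_NEAREST),U,W))
    def cost(s):
        v=v0+np.array(s)*[.001,.001,.02];return sum(1-(o&m).sum()/(o|m).sum() for p,m,U,W in D for o in[model(p,v,z0,U,W)])
    r=minimize(cost,[0,0,0],method="Nelder-Mead",options=dict(initial_simplex=[[0,0,0],[6,0,0],[0,6,0],[0,0,8]],xatol=.05,fatol=1e-4))
    v=v0+r.x*[.001,.001,.02];return np.round([v[0]*1000,v[1]*1000,np.degrees(v[2])],2),round(r.fun,3)
E
python3 - <<'E'
from fit import *
a=ctrl.get_image("scene");b=ctrl.get_image("top");v0=np.array([.424,.242,np.radians(95)])
for n,ps in(("scene",[a]),("top",[b]),("both",[a,b])): print(n,fit(ps,v0))
E
```

```text
scene (array([421.4 , 240.32,  97.92]), np.float64(0.055))
top (array([423.42, 245.11,  99.96]), np.float64(0.233))
both (array([421.22, 240.55,  97.51]), np.float64(0.29))
```

>>> move_arm(increments="-2 10 5 0 0 6.9 0;-2 16 5 0 0 6.9 0;-2 22 0 0 0 6.9 0;-2 24 0 0 0 6.9 0;-2 24 0 0 0 6.9 0;-2 24 0 0 0 6.9 0;-2 24 0 0 0 6.9 0;-2 24 0 0 0 6.9 0")

```text
time: 13.38
position: [0.4735, -0.0896, 0.2492]
tool_rot: [-2.93, -1.132, -0.0]
ft_force: [0.4, -0.0, -0.1]
grip_width: 0.996
grip_force: 0.0
```

>>> move_arm(increments="-2.5 24 0 0 0 6.9 0;-2.5 24 0 0 0 6.9 0;-2.5 24 0 0 0 6.9 0;-2.5 24 0 0 0 6.9 0;-2.5 24 0 0 0 6.9 0;-2.5 24 0 0 0 6.9 0;-2.5 24 0 0 0 6.9 0;-2.5 24 0 0 0 6.9 0")

```text
time: 14.05
position: [0.4535, 0.1024, 0.2492]
tool_rot: [-2.072, -2.361, -0.0]
ft_force: [0.8, 0.4, -0.0]
grip_width: 1.0
grip_force: 0.0
```

>>> move_arm(increments="-4 24 -10 0 0 0.9 0;-4 24 -10 0 0 0 0;-4 24 -10 0 0 0 0;-4 22 -10 0 0 0 0;-4 18 -10 0 0 0 0;-4 14 -10 0 0 0 0;-4 10 -10 0 0 0 0;-4 4 -10 0 0 0 0")

```text
time: 14.72
position: [0.4213, 0.2425, 0.1683]
tool_rot: [2.059, 2.373, -0.0]
ft_force: [0.0, 1.1, 0.5]
grip_width: 1.0
grip_force: 0.0
```

```bash
python3 - <<'E'
from fit import *
st()
a=ctrl.get_image("scene")
print(fit([a],np.array([.4215,.2405,np.radians(98)])))
# mat: fit quad model to mask, both cams
def mm(p):
    hsv=cv2.cvtColor(p["frame"],cv2.COLOR_RGB2HSV);m=((hsv[...,1]>60)&(hsv[...,2]>90)).astype(np.uint8)
    u,v=[int(t) for t in proj(p,(.633,0,.003))];r=np.zeros_like(m);r[max(v-50,0):v+50,u-60:u+60]=1;m&=r
    n,l,s,c=cv2.connectedComponentsWithStats(m);i=l[v,u] or 1+np.argmax(s[1:,4]);m=(l==i).astype(np.uint8)
    return cv2.morphologyEx(m,cv2.MORPH_CLOSE,np.ones((5,5),np.uint8)),u-60,v-50
for p in(a,ctrl.get_image("top")):
    m,U,V=mm(p);m=cv2.resize(m[V:V+100,U:U+120],None,fx=S,fy=S,interpolation=cv2.INTER_NEAREST)
    def cost(s):
        x,y,t=.633+s[0]*.001,s[1]*.001,s[2]*.02;c,sn=np.cos(t),np.sin(t)
        q=np.array([[i*c-j*sn+x,i*sn+j*c+y,.003] for i,j in((.075,.095),(.075,-.095),(-.075,-.095),(-.075,.095))])
        u,v=proj(p,q);o=np.zeros_like(m);cv2.fillConvexPoly(o,np.c_[(u-U+.5)*S,(v-V+.5)*S].astype(np.int32),1)
        return 1-(o&m).sum()/(o|m).sum()
    r=minimize(cost,[0,0,0],method="Nelder-Mead",options=dict(initial_simplex=[[0,0,0],[6,0,0],[0,6,0],[0,0,5]]));print("mat",633+r.x[0],r.x[1],np.degrees(r.x[2]*.02),r.fun)
E
```

```text
t 14.72 pos [421.3 242.5 168.3] yang 8.11 tilt [-0.   -0.01] w 1.0 gf 0.0 F [0.  1.1 0.5] q [-0.89  0.    0.31  1.93 -0.    1.21 -0.43]
(array([420.68, 240.04,  97.43]), np.float64(0.053))
mat 633.1369491734366 0.4404268749388942 -3.011452379798017 0.038461096491732016
mat 629.8742605452675 -0.4587727194787386 -2.7330706582328332 0.0848526283804315
```

>>> move_arm(increments="0 -1 -15 0 0 0 0;0 0 -20 0 0 0 0;0 0 -22 0 0 0 0;0 0 -22 0 0 0 0;0 0 -22 0 0 0 0;0 0 -20 0 0 0 0;0 0 -15 0 0 0 0;0 0 -9 0 0 0 0")

```text
time: 15.48
position: [0.4217, 0.2385, 0.0231]
tool_rot: [2.063, 2.369, -0.003]
ft_force: [0.2, -0.7, -0.0]
grip_width: 0.999
grip_force: 0.0
```

>>> move_arm(increments="0 0 -7 0 0 0 10;0 0 -5 0 0 0 20;0 0 -3 0 0 0 30;0 0 -2 0 0 0 40;0 0 -1 0 0 0 45;0 0 0 0 0 0 50;0 0 0 0 0 0 53;0 0 0 0 0 0 56")

```text
time: 16.15
position: [0.4221, 0.2406, 0.0067]
tool_rot: [2.06, 2.371, 0.001]
ft_force: [-0.4, -0.2, 0.3]
grip_width: 0.796
grip_force: 0.0
```

```bash
python3 - <<'E'
from fit import *
st()
a=ctrl.get_image("scene");u,v=[int(t) for t in proj(a,(.42,.25,.03))]
cv2.imwrite("pics/g.png",cv2.resize(a["frame"][v-40:v+40,u-50:u+50],(500,400),interpolation=cv2.INTER_CUBIC)[...,::-1])
E
```

```text
t 16.15 pos [422.1 240.6   6.7] yang 8.03 tilt [0.04 0.03] w 0.796 gf 0.0 F [-0.4 -0.2  0.3] q [-0.86  0.2   0.32  2.08 -0.08  0.86 -0.36]
```

View pics/g.png

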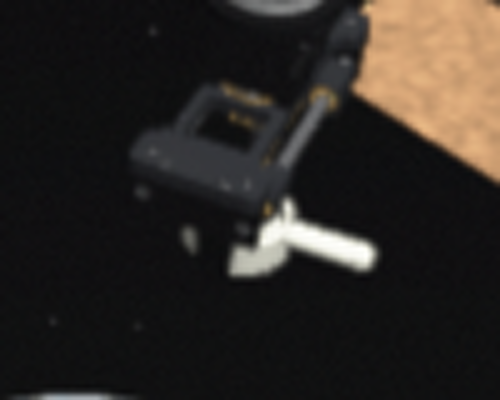

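The dish body sits between the fingers and its handle is free at (330,245), pointing out to the side. I'll close slowly.

>>> move_arm(increments="0 0 -1 0 0 0 59;0 0 -1 0 0 0 62;0 0 0 0 0 0 65;0 0 0 0 0 0 68;0 0 0 0 0 0 71;0 0 0 0 0 0 74;0 0 0 0 0 0 77;0 0 0 0 0 0 80", grip_force=10)

```text
time: 16.87
position: [0.4221, 0.2404, 0.0045]
tool_rot: [2.06, 2.371, 0.001]
ft_force: [2.0, 0.4, 1.8]
grip_width: 0.71
grip_force: 10.0
```

>>> move_arm(increments="0 0 0 0 0 0 85;0 0 0 0 0 0 95;0 0 0 0 0 0 110;0 0 0 0 0 0 110;0 0 0 0 0 0 110;0 0 0 0 0 0 110;0 0 0 0 0 0 110;0 0 0 0 0 0 110", grip_force=20)

```text
time: 17.53
position: [0.4221, 0.2404, 0.0045]
tool_rot: [2.06, 2.371, 0.001]
ft_force: [1.8, -0.3, 3.2]
grip_width: 0.71
grip_force: 19.9
```

```bash
python3 - <<'E'
from fit import *
st()
E
```

```text
t 17.53 pos [422.1 240.4   4.5] yang 8.02 tilt [0.04 0.01] w 0.71 gf 19.9 F [ 1.8 -0.3  3.2] q [-0.86  0.21  0.32  2.08 -0.08  0.86 -0.36]
```

>>> move_arm(increments="0 0 0.5 0 0 0 110;0 0 1 0 0 0 110;0 0 2 0 0 0 110;0 0 3 0 0 0 110;0 0 4 0 0 0 110;0 0 5 0 0 0 110;0 0 6 0 0 0 110;0 0 7 0 0 0 110")

```text
time: 18.2
position: [0.4216, 0.2403, 0.0333]
tool_rot: [-2.061, -2.371, 0.001]
ft_force: [-0.1, -0.0, -1.8]
grip_width: 0.71
grip_force: 20.0
```

>>> move_arm(increments="0 0 8 0 0 0 110;0 0 9 0 0 0 110;0 0 10 0 0 0 110;0 0 10 0 0 0 110;0 0 10 0 0 0 110;0 0 9 0 0 0 110;0 0 7 0 0 0 110;0 0 4 0 0 0 110")

```text
time: 18.87
position: [0.4223, 0.2407, 0.1011]
tool_rot: [2.06, 2.371, 0.003]
ft_force: [-0.1, 0.9, -1.0]
grip_width: 0.709
grip_force: 20.0
```

```bash
cat >> fit.py <<'E'
def look(name):
    o=[]
    s=ctrl.get_state();t=np.array(s["position"])
    for n in("scene","top"):
        p=ctrl.get_image(n);w=cloud(p);f=p["frame"].astype(int)
        k=(np.hypot(w[...,0]-t[0],w[...,1]-t[1])<.035)&(np.abs(w[...,2]-t[2]-.02)<.03)&(f[...,0]-f[...,2]>8)&(f.max(-1)<150)
        print(n,"truf px",k.sum(),np.round(w[k].mean(0)*1000,1) if k.any() else '')
        for c in("truffle_center","dish_handle","dish_center"):print(c,[(np.round(b["centre"],4).tolist(),round(b["score"],2)) for b in ctrl.find_in(c,p)[:2]])
        u,v=[int(a) for a in proj(p,t)];o.append(cv2.resize(p["frame"][max(v-40,0):v+40,u-40:u+40],(400,400),interpolation=cv2.INTER_CUBIC))
        k=(np.hypot(w[...,0]-t[0],w[...,1]-t[1])<.1)&(w[...,2]>t[2]+.004)&(w[...,2]<t[2]+.026)&(f.min(-1)>110);q=w[k]
        d=np.hypot(q[:,0]-t[0],q[:,1]-t[1]);h=q[(d>.04)]
        if len(h)>5:
            m=h.mean(0);vv=np.linalg.svd(h[:,:2]-m[:2])[2][0];print("handle",len(h),np.round(h.mean(0)*1000,1),"max reach",d.max(),"ang via tcp",np.degrees(np.arctan2(*(m[:2]-t[:2])[::-1])),"pca",np.degrees(np.arctan2(vv[1],vv[0])))
            for a in(.04,.055,.07):
                g=q[(d>a)&(d<a+.015)];print("  z at",a,len(g),np.round(np.percentile(g[:,2],[50,90])*1000,1) if len(g) else '')
    cv2.imwrite("pics/"+name,np.hstack(o)[...,::-1])
E
python3 - <<'E'
from fit import *
st();look("i.png")
E
```

```text
t 18.87 pos [422.3 240.7 101.1] yang 8.03 tilt [0.07 0.06] w 0.709 gf 20.0 F [-0.1  0.9 -1. ] q [-0.88  0.07  0.32  2.01 -0.02  1.07 -0.41]
scene truf px 2 [390.  242.5 147.8]
truffle_center []
dish_handle [([0.4243, 0.2734, 0.1161], 0.73), ([0.3717, -0.5488, 0.0478], 0.18)]
dish_center [([0.4173, 0.2689, 0.1201], 0.75)]
handle 69 [416.  300.8 119.6] max reach 0.08042964801500878 ang via tcp 96.00250806788398 pca 99.78419380320246
  z at 0.04 25 [120.2 120.8]
  z at 0.055 25 [120.3 121.6]
  z at 0.07 19 [120.  121.5]
top truf px 0 
truffle_center []
dish_handle []
dish_center []
```

View pics/i.png

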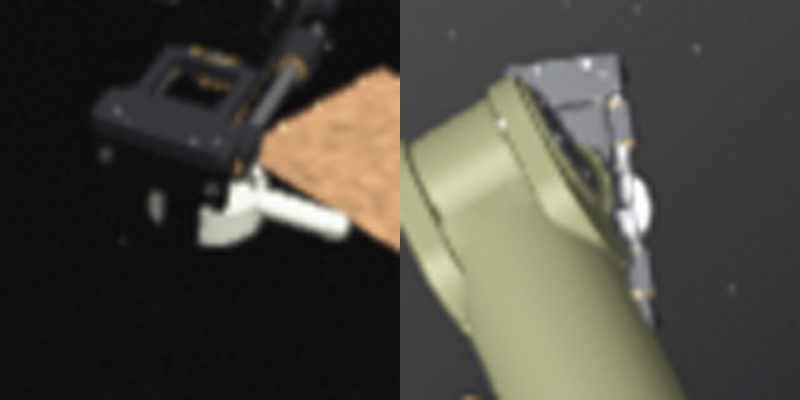

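The dish is lifted level, with its handle free at (300,215) in the left panel. I'll carry it gently while turning.

>>> move_arm(increments="0.7 -0.8 0 0 0 -0.5 110;1.3 -1.5 0 0 0 -1 110;2 -2.3 0 0 0 -1.5 110;2.6 -3 0 0 0 -2 110;3.3 -3.8 0 0 0 -2.5 110;3.9 -4.5 0 0 0 -2.8 110;4.6 -5.3 0 0 0 -2.8 110;5.3 -6 0 0 0 -2.8 110")

```text
time: 19.93
position: [0.4458, 0.2128, 0.0998]
tool_rot: [2.372, 2.059, 0.0]
ft_force: [-0.1, 0.4, -2.4]
grip_width: 0.71
grip_force: 20.0
```

>>> move_arm(increments="6 -6.9 0 0 0 -2.8 110;6.7 -7.7 0 0 0 -2.8 110;6.8 -7.8 0 0 0 -2.8 110;6.8 -7.8 0 0 0 -2.8 110;6.8 -7.8 0 0 0 -2.8 110;6.8 -7.8 0 0 0 -2.8 110;6.8 -7.8 0 0 0 -2.8 110;6.8 -7.8 0 0 0 -2.8 110")

```text
time: 20.6
position: [0.4997, 0.151, 0.0998]
tool_rot: [2.728, 1.558, -0.0]
ft_force: [0.6, 0.4, -2.6]
grip_width: 0.708
grip_force: 20.0
```

>>> move_arm(increments="6.8 -7.8 0 0 0 -2.8 110;6.8 -7.8 0 0 0 -2.8 110;6.8 -7.8 0 0 0 -2.8 110;6.8 -7.8 0 0 0 -2.8 110;6.8 -7.8 0 0 0 -2.8 110;6.8 -7.8 0 0 0 -2.8 110;6.8 -7.8 0 0 0 -2.8 110;6.8 -7.8 0 0 0 -2.8 110")

```text
time: 21.27
position: [0.5541, 0.0886, 0.0998]
tool_rot: [2.979, 0.998, -0.0]
ft_force: [0.6, -0.3, -2.5]
grip_width: 0.712
grip_force: 20.0
```

```bash
python3 - <<'E'
from fit import *
st()
E
```

```text
t 21.27 pos [554.1  88.6  99.8] yang -52.95 tilt [ 0.   -0.01] w 0.712 gf 20.0 F [ 0.6 -0.3 -2.5] q [-0.69  0.25  0.55  1.84 -0.15  1.09 -1.01]
```

>>> move_arm(increments="6.7 -7.7 0 0 0 -2.8 110;6.7 -7.7 0 0 0 -2.8 110;6.7 -7.7 0 0 0 -2.8 110;6.7 -7.7 0 0 0 -2.8 110;6.7 -7.7 0 0 0 -2.8 110;6.7 -7.7 0 0 0 -2.8 110;6.7 -7.7 0 0 0 -2.8 110;6.7 -7.7 0 0 0 -2.8 110")

```text
time: 21.93
position: [0.6076, 0.027, 0.0997]
tool_rot: [3.116, 0.401, -0.0]
ft_force: [-0.2, -1.4, -1.3]
grip_width: 0.711
grip_force: 20.0
```

>>> move_arm(increments="5.3 -6 0 0 0 -2.8 110;4.6 -5.2 0 0 0 -2.8 110;3.9 -4.4 0 0 0 -2.8 110;3.3 -3.7 0 0 0 -2.5 110;2.7 -3 0 0 0 -2.2 110;2 -2.3 0 0 0 -1.8 110;1.3 -1.5 0 0 0 -1.4 110;0.7 -0.8 0 0 0 -1 110")

```text
time: 22.6
position: [0.631, 0.0005, 0.0997]
tool_rot: [3.141, -0.069, -0.0]
ft_force: [-0.1, -0.0, -1.3]
grip_width: 0.712
grip_force: 20.0
```

>>> move_arm(increments="0 0 0 0 0 0 110;0 0 0 0 0 0 110;0 0 0 0 0 0 110;0 0 0 0 0 0 110;0 0 0 0 0 0 110;0 0 0 0 0 0 110;0 0 0 0 0 0 110;0 0 0 0 0 0 110")

```text
time: 23.27
position: [0.6308, 0.0009, 0.0998]
tool_rot: [3.141, -0.065, -0.0]
ft_force: [0.2, -1.0, -2.4]
grip_width: 0.714
grip_force: 20.0
```

```bash
python3 - <<'E'
from fit import *
st();look("j.png")
p=ctrl.get_image("scene");print("cover",[(np.round(b["centre"],3),round(b["score"],2)) for b in ctrl.find_in("cover_bar",p)[:2]])
E
```

```text
t 23.27 pos [630.8   0.9  99.8] yang -92.37 tilt [-0. -0.] w 0.714 gf 20.0 F [ 0.2 -1.  -2.4] q [-0.59  0.43  0.69  1.67 -0.29  1.15 -1.43]
scene truf px 63 [638.3   4.8 120.7]
truffle_center []
dish_handle [([0.6631, 0.0015, 0.1185], 0.68)]
dish_center [([0.6577, 0.0002, 0.1206], 0.6), ([0.5204, -0.2415, 0.1489], 0.27)]
handle 75 [692.6   1.4 118.1] max reach 0.08141210135650365 ang via tcp 0.44203593525013074 pca -3.5787553455707677
  z at 0.04 24 [118.7 119.9]
  z at 0.055 26 [118.9 121. ]
  z at 0.07 25 [118.2 120. ]
top truf px 0 
truffle_center [([0.587, -0.0643, 0.0081], 0.5)]
dish_handle []
dish_center [([0.7638, -0.2235, 0.0829], 0.2)]
cover [(array([ 0.52 , -0.242,  0.148]), 0.9)]
```

View pics/j.png

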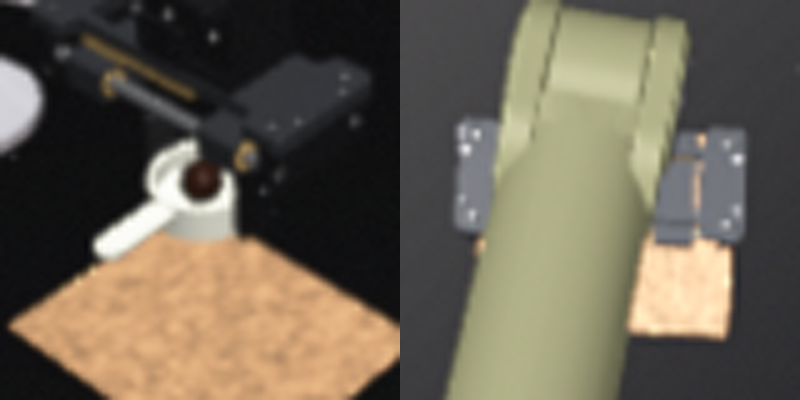

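The dish is held level over the mat, with the handle at (130,235) pointing straight across to the guest side. The truffle sits in the middle at (203,180), and the cover is still on the hook.

```bash
python3 -c "
from h import *
print(ctrl.close_job());st()"
```

```text
the job is handed in; nothing more can be done
None
the job is handed in; nothing more can be done
```

The job is handed in at about 23 s: the cover hangs by its loop on the hook, and the arm is holding the dish level about 10 cm above the middle of the mat, its handle pointing to the guest and the truffle settled in the middle.

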